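# Release the charged battery and stop it with the other finger

## Task

One of the two camcorder batteries in the twin charger has a green band: it is charged. With one fingertip press down the blue release key beside its bay, and have the other finger of the same hand waiting in front of the battery, so that when the ejector spring kicks it out that finger stops it after about a centimetre, before it slides away. Finish holding just that: the key still pressed down by one finger and the popped battery resting against the other; pick nothing up, and leave the amber battery and its key and everything else on the counter alone.

Things in the scene. Friction and masses are not known exactly. Their poses are not given: they have to be found in the camera images.
- charger: twin battery charger, light grey, fixed, 144 (x) x 196 (y) x 60 mm high; origin at the centre of its underside. Front = its -x side (towards the robot, turned at most 25 degrees), +y = its left. Flat slide deck 16 mm high, two bays at y = +34 and -34 mm; bay walls (30 mm high) end at x = -40 mm, then only open deck to x = -72 mm. Contact block, 60 mm high, at x = 20 to 72 mm
- battery_green: charged battery: dark pack 60 (x) x 40 (y) x 42 mm high, 220 g, green band over its top; loose on the deck in the left or right bay, spans 16 to 58 mm above the counter. Origin at the centre of its underside; home at x = -12 mm in the charger's frame, flat front face then at x = -42 mm; its axes as the charger's. Guided by the bay, it leaves towards the charger's -x
- battery_amber: uncharged battery, the same pack with an amber (orange) band, in the other bay; it must stay locked there
- mouth_left (a point): left bay's mouth, on the deck in the middle of the home battery's front face (x = -42, y = +34, z = 16 mm in the charger's frame). A white spring ejector behind each battery (22 mm stroke) pushes it to -x with 5 N at first, 3 N at the end of the stroke; untrapped, a released battery shoots out over the charger's front edge in under half a second
- mouth_right (a point): the same point of the right bay (y = -34 mm)
- key_left (a joint): travel of the left bay's release key (m): 0 up, 0.008 fully down; springs back. Starting it takes 1.5 N, fully down 5 to 7 N. One piece with a bar across the bay's mouth, 6 mm proud of the deck (x = -50 to -42 mm), which is the catch in front of the battery: it frees the battery about 6 mm down, so press the key fully down
- key_left_pad (a point): centre of the top face of the left key's blue pad, 36 (x) x 32 (y) mm, outside the left bay at x = -32, y = +78 mm in the charger's frame, 34 mm above the counter when up, 26 mm when fully down; moves with the key. The bay's wall ends 18 mm, the battery's side 24 mm inward of this point
- key_right (a joint): travel of the right bay's release key, as key_left
- key_right_pad (a point): the same point on the right key, outside the right bay at x = -32, y = -78 mm in the charger's frame
- zoom_lens: bystander: black lens standing upright, 68 mm across, 85 high, yellow card on top, behind the charger on its left; origin under its centre
- short_lens: bystander: short black lens, 62 mm across, 42 high, yellow card on top, to the right of the charger; origin under its centre
- old_camera: bystander: camera, 110 wide, 66 high, silver top, behind the charger; origin under its centre
- film_tub: bystander: film tub with a grey lid, 33 mm across, 50 high, in front of the charger on its left; origin under its centre
- lens_cap: bystander: black lens cap lying flat, 70 mm across, 9 high, in front of the charger; origin under its centre
- filter_case: bystander: flat filter case, 85 x 85 x 16 mm, in front of the charger on its right; origin under its centre
There are look-alikes about, which are no part of the job. What is shaped like the battery_amber but purple is not meant.

How it is judged:
By the outcome, as a careful person would: the job done as asked, in the order asked, and still so for the second after the job is handed in, while the arm keeps its last pose, push and grip.
It also fails if it takes over 32 s, if anything falls off the work surface, if the arm or the gripper's body presses on something with over 40 N, if the wrist force passes 120 N, or if a joint passes its speed limit or range.

## Robot

A 7-joint arm with a two-finger parallel gripper is mounted at the origin on the work surface. World frame = base frame: x ahead of the robot, y to its left, z up, the work surface at z = 0. Lengths are in m, angles in rad, forces in N, time in s.
With the tool pointing down it reaches from about 0.4 to 0.85 m from the base axis. Payload 4.5 kg.
Tool frame: the origin (TCP) lies between the finger pads; the fingertips stand 19 mm ahead of it and the grasp point (between the pads) is the TCP (r.nose_length is the distance from the TCP to the fingertips, in m); z points along the fingers, x is the direction in which the jaws open and shut, and the axes are right-handed (so a half turn about z gives the same grasp; the last joint's range is limited). The gripper opens to 88 mm and grips with 3 to 60 N. Pads are 18 mm wide; open, the fingers measure 123 mm over their backs; the gripper's body (75 mm by 187 mm) begins 45 mm behind the grasp point.
Start: joints at [-1.207, 0.689, -0.195, 1.565, 0.157, 0.902, -0.215], TCP at [0.202, 0.591, 0.258] pointing down, gripper open.
Joint ranges: [-3.01, 3.01], [-0.46, 2.08], [-1.47, 1.51], [0.13, 2.56], [-1, 4.14], [0.04, 2.09], [-2.66, 2.66]. Speed limits (rad/s): [2.57, 2.57, 3.14, 3.14, 3.14, 3.14, 3.14].

## Interface

Orientations are given as a unit quaternion [x, y, z, w].
In Python, from plant import get_state, vision, r gives the robot as it stands.
- The arm moves only by the tool play_rows, never from a script. Its argument "deltas" is a list that holds one entry, the list of rows, each a list of 7 numbers: the gripper command: -1 is fully open, 1 is shut, values between are in proportion, then the shift along the tool's x, y, z normalised to -1 to 1, where 1 is 300 mm, then the turn, a rotation vector about the tool's x, y, z normalised to -1 to 1, where 1 is pi rad. A call has 1 to 5 rows; each row is the pose to reach, as a shift and turn from the pose measured when the call began, along the tool's axes at that moment, turning the shorter way round; what a row does not reach only later rows make up. A row lasts 1/8 s, in which the tool goes at most 62.5 mm and 10.7 degrees, less where a joint would pass 70% of its speed; a pose out of reach is approached as far as the arm can. A call with a number of a shift or a turn outside -1 to 1 is refused whole. A call with a gripper value outside its range is refused whole. The fingers move at their own pace and stop on an object; "force" is the grip in N (left out, the last holds). Time passes only in rows, so rows that repeat a pose let the fingers close. It gives the time, the measured TCP pose, the force and the opening at its end, in the units of the state.
- get_state(): the state, without advancing time (a new reading comes with each control period).
- vision.snapshot(name): name is "scene" or "top" or "wrist"; returns the picture (480x640x3 uint8, red, green, blue); there is no depth.
- vision.camera_model(name): a dict with "vfov" (degrees; the focal length in pixels is half the picture's height over the tangent of half this angle, whatever the lens; pixels are square), "cx", "cy" (the principal point, pixels), "world_to_cam" (4x4, takes a point from world to camera coordinates). Camera axes: x right, y up, looking along -z (the intrinsics and any distortion apply to the point x, -y, -z); pixel columns grow to the right and rows downward; lengths in m; the calibration is good to about 2 mm. The wrist camera is an equidistant fisheye: a pixel r from the principal point sees the ray r / f radians off the axis. A picture is of the moment at which its call begins: read the wrist's pose just before it. camera_model takes no time and is no camera call; for the wrist camera it gives the pose at the moment of the call.
- r.finish_job(): hands the job in, once; it reports no verdict.
The state is a dict: "clock": time; "q": joint angles; "qd": joint speeds; "joint_torque": joint torques, N m; "tool_pos": TCP position; "eef_rot": TCP orientation; "contact_force": force on the tool from outside, world axes, zero at the start; "moment": the same for the moment, N m; "opening": opening from 0.0 (shut) to 1.0 (fully open).
Only numpy, scipy, OpenCV 4.12 (cv2) and the standard library are available. Lean on these libraries where they do the work, as an engineer would, in place of code of your own. Each camera call takes 0.05 s, during which the arm holds its last target.

## Working session

There is one attempt and no reset: what is moved stays moved. The work goes in short steps, Python scripts to look and compute and a tool call to move; the robot and the scene stay as the last step left them, time stands still between calls to the robot, and variables do not carry over. Pictures are saved under pics/ and viewed, and the job is handed in when it is done.

Besides the shell and the picture viewer there is one more tool, called after ">>>" in YAML: its name, and indented under it one key for each argument. play_rows: Moves the arm, as the interface text tells. Scaled input: -1 to 1 covers 300 mm each way for a shift and pi rad each way for a turn. Its arguments: {"type":"object","properties":{"deltas":{"type":"array"},"force":{"type":"number"}},"required":["deltas"]}

```bash
ls; mkdir -p pics; python3 - <<'E'
from plant import get_state, vision, r
import cv2
print(get_state())
for n in ["scene","top"]:
    im=vision.snapshot(n); cv2.imwrite(f"pics/{n}0.png",im[:,:,::-1]); print(n,vision.camera_model(n))
E
```

```text
pics
{'clock': 0.0, 'q': array([-1.20717799,  0.6900244 , -0.19453243,  1.56634115,  0.1572968 ,
        0.90249136, -0.21512609]), 'qd': array([-0.00061924,  0.00067689,  0.00150266,  0.00030692,  0.00056464,
       -0.00072305,  0.0001042 ]), 'joint_torque': array([-2.80389204e-04, -5.27548063e+01, -1.26687393e+00, -1.53428900e+01,
       -5.26972453e-02,  6.62979161e-03,  1.59103256e-04]), 'tool_pos': array([0.20225926, 0.59073383, 0.25688601]), 'eef_rot': array([ 8.13573469e-01,  5.81461379e-01, -7.25996473e-04,  5.90443892e-04]), 'contact_force': array([ 0.3376384 ,  0.12716496, -0.2620783 ]), 'moment': array([-0.00271528,  0.06932094,  0.04510143]), 'opening': 1.0028940396419885}
scene {'vfov': 56.278359234860645, 'cx': 323.4038348787042, 'cy': 242.44344223434422, 'world_to_cam': array([[-0.13892038,  0.99016187,  0.01675104,  0.03931861],
       [-0.76754553, -0.11834475,  0.62997491,  0.4207626 ],
       [ 0.62575953,  0.07465917,  0.77643481, -1.19516417],
       [ 0.        ,  0.        ,  0.        ,  1.        ]])}
top {'vfov': 45.28659859431577, 'cx': 327.7135846192998, 'cy': 226.32766798981245, 'world_to_cam': array([[-2.11309347e-04, -9.99849727e-01,  1.73343443e-02,
         2.95948787e-02],
       [ 9.92781042e-01,  1.86934007e-03,  1.19926259e-01,
        -5.86082576e-01],
       [-1.19940641e-01,  1.72345500e-02,  9.92631459e-01,
        -1.00561982e+00],
       [ 0.00000000e+00,  0.00000000e+00,  0.00000000e+00,
         1.00000000e+00]])}
```

View pics/scene0.png

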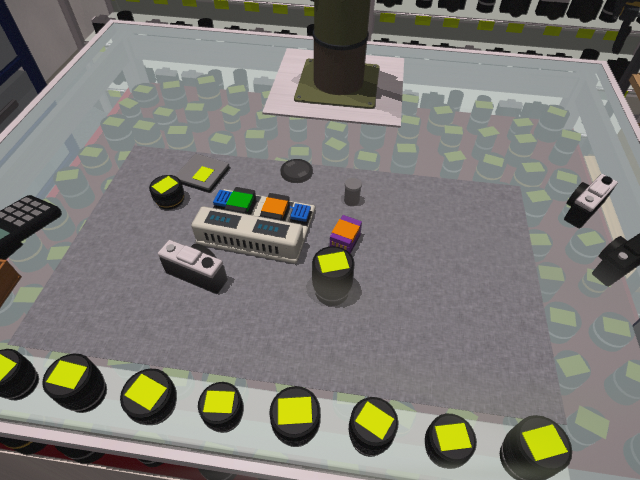

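View pics/top0.png

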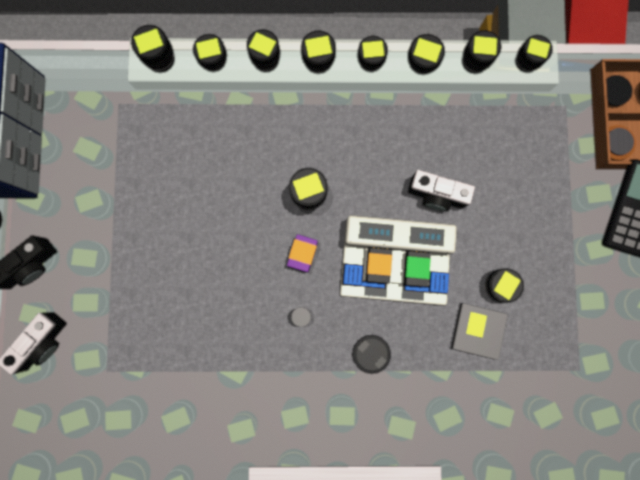

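```bash
python3 - <<'E'
import cv2
a=cv2.imread("pics/top0.png")[200:320,330:470]; cv2.imwrite("pics/topc.png",cv2.resize(a,None,fx=5,fy=5,interpolation=cv2.INTER_CUBIC))
a=cv2.imread("pics/scene0.png")[170:270,180:330]; cv2.imwrite("pics/scenec.png",cv2.resize(a,None,fx=5,fy=5,interpolation=cv2.INTER_CUBIC))
E
```

```text
(no output)
```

View pics/topc.png

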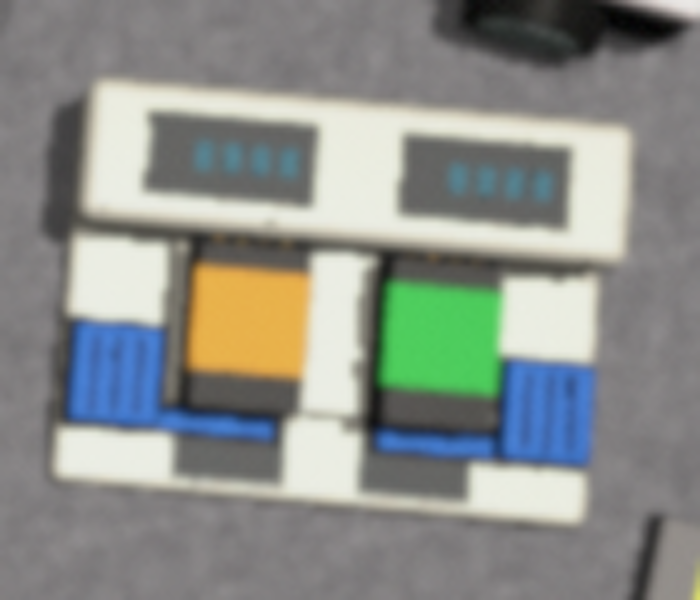

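View pics/scenec.png

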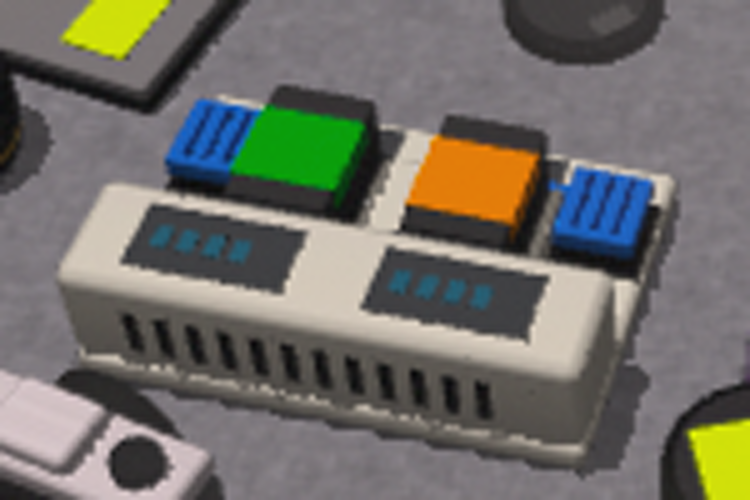

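```bash
cat > h.py <<'E'
import numpy as np
from scipy.spatial.transform import Rotation as R
def proj(cm,P,fish=False,H=480):
    P=np.atleast_2d(P); f=H/2/np.tan(np.radians(cm["vfov"])/2)
    T=cm["world_to_cam"]; c=P@T[:3,:3].T+T[:3,3]
    x,y,z=c[:,0],-c[:,1],-c[:,2]
    if fish:
        rr=np.hypot(x,y); k=f*np.arctan2(rr,z)/np.maximum(rr,1e-12)
        return np.c_[cm["cx"]+k*x,cm["cy"]+k*y]
    return np.c_[cm["cx"]+f*x/z,cm["cy"]+f*y/z]
def c2w(p,P):  # p: x,y,z,yaw (m)
    P=np.atleast_2d(P)/1000.
    return R.from_euler('z',p[3]).apply(P)+p[:3]
E
python3 - <<'E'
from h import *; from plant import vision
from scipy.optimize import least_squares
top=[((95,82),(72,98,60)),((632,128),(72,-98,60)),((627,262),(20,-98,60)),((85,215),(20,98,60)),((55,480),(-72,98,16)),((583,523),(-72,-98,16)),
((505,358),(-14,-62,34)),((597,366),(-14,-94,34)),((590,466),(-50,-94,34)),((500,455),(-50,-62,34)),((72,320),(-14,94,34)),((165,327),(-14,62,34)),((160,423),(-50,62,34)),((68,415),(-50,94,34))]
sc=[((583,167),(-50,62,34)),((653,182),(-50,94,34)),((553,235),(-14,62,34)),((627,250),(-14,94,34)),((278,87),(-42,-54,58)),((377,100),(-42,-14,58)),((448,115),(-42,14,58)),((547,130),(-42,54,58))]
ct,cs=vision.camera_model("top"),vision.camera_model("scene")
ut=np.array([t[0] for t in top])/5+[330,200]-0.4; us=np.array([t[0] for t in sc])/5+[180,170]-0.4
Pt=[t[1] for t in top];Ps=[t[1] for t in sc]
def f(p,w=(1,1)): return np.r_[((proj(ct,c2w(p,Pt))-ut)*w[0]).ravel(),((proj(cs,c2w(p,Ps))-us)*w[1]).ravel()]
for w in[(1,1),(1,0),(0,1)]:
  s=least_squares(f,[.55,-.05,0,-.1],args=(w,)); print(w,s.x.round(4)); 
s=least_squares(f,[.55,-.05,0,-.1]);print(f(s.x).reshape(-1,2).round(1).tolist())
E
```

```text
(1, 1) [ 0.5248 -0.0955 -0.0008 -0.0881]
(1, 0) [ 0.5256 -0.0976 -0.0142 -0.0877]
(0, 1) [ 0.522  -0.0959 -0.0028 -0.0974]
[[-1.3, -2.0], [1.3, -1.3], [0.5, 1.1], [-1.8, 0.6], [-1.2, -0.0], [0.5, 0.9], [0.5, -0.1], [-0.3, -0.1], [-0.1, -0.1], [0.1, 0.6], [0.8, -0.2], [-0.1, 0.0], [-0.7, 0.8], [-0.1, 0.9], [-1.6, 0.1], [0.4, -0.0], [-0.7, -0.2], [0.9, -0.2], [-0.4, -0.2], [-0.4, 0.7], [-0.5, 0.2], [-0.0, 0.8]]
```

```bash
cat > g.py <<'E'
import sys
from h import *; from plant import get_state
def go(pos,ang):
    s=get_state(); q=R.from_quat(s["eef_rot"])
    t=R.from_euler('z',ang,degrees=True)*R.from_euler('x',180,degrees=True)
    d=q.inv().apply(np.array(pos)-s["tool_pos"])/0.3; w=(q.inv()*t).as_rotvec()/np.pi
    x=q.as_matrix()[:,0]
    print("t",round(s["clock"],2),"pos",s["tool_pos"].round(4),"ang",np.degrees(np.arctan2(x[1],x[0])).round(2),"F",s["contact_force"].round(1),"op",round(s["opening"],3))
    print("shift",d.round(4),"turn",w.round(4), "mm",np.linalg.norm(d)*300)
if __name__=="__main__":
    a=[float(v) for v in sys.argv[1:]]; go(a[:3],a[3])
E
python3 g.py .35 .33 .257 20
```

```text
t 0.1 pos [0.2023 0.5908 0.257 ] ang 71.11 F [-1.8 -0.   0.4] op 0.998
shift [-0.6631  0.7474  0.0012] turn [0.0003 0.0005 0.2839] mm 299.73376168453757
```

>>> play_rows:
  deltas:
    - [[0.2,-0.663,0.747,0,0,0,0.284],[0.2,-0.663,0.747,0,0,0,0.284],[0.2,-0.663,0.747,0,0,0,0.284],[0.2,-0.663,0.747,0,0,0,0.284],[0.2,-0.663,0.747,0,0,0,0.284]]
  force: 40

```text
clock: 0.72
tool_pos: [0.3509, 0.3274, 0.2573]
eef_rot: [0.985, 0.17, -0.0, 0.001]
contact_force: [1.4, -0.4, 0.5]
opening: 0.457
```

```bash
python3 g.py .46 .06 .257 -30
```

```text
t 0.72 pos [0.3509 0.3274 0.2573] ang 19.6 F [ 1.4 -0.4  0.5] op 0.457
shift [0.0437 0.9616 0.0032] turn [0.0009 0.     0.2756] mm 288.7806797546811
```

>>> play_rows:
  deltas:
    - [[0.2,0.044,0.962,0,0,0,0.276],[0.2,0.044,0.962,0,0,0,0.276],[0.2,0.044,0.962,0,0,0,0.276],[0.2,0.044,0.962,0,0,0,0.276],[0.2,0.044,0.962,0,0,0,0.276]]

```text
clock: 1.35
tool_pos: [0.4607, 0.0569, 0.258]
eef_rot: [0.965, -0.263, 0.0, 0.002]
contact_force: [0.6, -0.0, -0.2]
opening: 0.399
```

```bash
python3 - <<'E'
from h import *
p=(.5248,-.0955,0,-.088)
print(c2w(p,[[-36,-79,26],[-64,-34,26],[-50,-56.5,26]]))
E
python3 g.py .47 -.147 .22 -63
```

```text
[[ 0.48199627 -0.1710304   0.026     ]
 [ 0.45805951 -0.1237437   0.026     ]
 [ 0.47002789 -0.14738705  0.026     ]]
t 1.35 pos [0.4607 0.0569 0.258 ] ang -30.52 F [ 0.6 -0.  -0.2] op 0.399
shift [0.3717 0.5693 0.1288] turn [ 0.0008 -0.0008  0.1805] mm 207.59276126976735
```

>>> play_rows:
  deltas:
    - [[0.2,0.372,0.569,0.127,0,0,0.18],[0.2,0.372,0.569,0.127,0,0,0.18],[0.2,0.372,0.569,0.127,0,0,0.18],[0.2,0.372,0.569,0.127,0,0,0.18],[0.2,0.372,0.569,0.127,0,0,0.18]]

```text
clock: 1.98
tool_pos: [0.4696, -0.1487, 0.2202]
eef_rot: [0.852, -0.523, 0.001, 0.002]
contact_force: [-0.5, 0.9, 0.3]
opening: 0.398
```

```bash
python3 - <<'E'
from plant import *; from h import *; import cv2,pickle
cm=vision.camera_model("wrist"); im=vision.snapshot("wrist"); cv2.imwrite("pics/w1.png",im[:,:,::-1])
pickle.dump(cm,open("w1.pkl","wb"))
p=(.5248,-.0955,0,-.088)
im=im[:,:,::-1].copy()
P=[(-14,-62,34),(-14,-94,34),(-50,-94,34),(-50,-62,34),(-42,-54,58),(-42,-14,58),(-72,-98,16),(-72,98,16),(20,-98,60),(72,-98,60),(20,98,60),(-42,14,58),(-42,54,58)]
u=proj(cm,c2w(p,P),True); print(u.round(1).tolist())
for a in u: cv2.drawMarker(im,(int(round(a[0])),int(round(a[1]))),(255,0,255),0,8,1)
cv2.imwrite("pics/w1m.png",im); print(get_state()["tool_pos"],cm["vfov"])
E
```

```text
[[343.4, 180.6], [374.2, 200.2], [351.6, 233.8], [321.1, 215.3], [318.4, 209.3], [275.5, 183.5], [340.6, 249.2], [163.0, 143.9], [406.6, 174.4], [441.5, 121.0], [195.5, 47.7], [245.3, 165.6], [203.1, 140.8]]
[ 0.4698189  -0.14667538  0.22025672] 65.70646984690485
```

View pics/w1m.png

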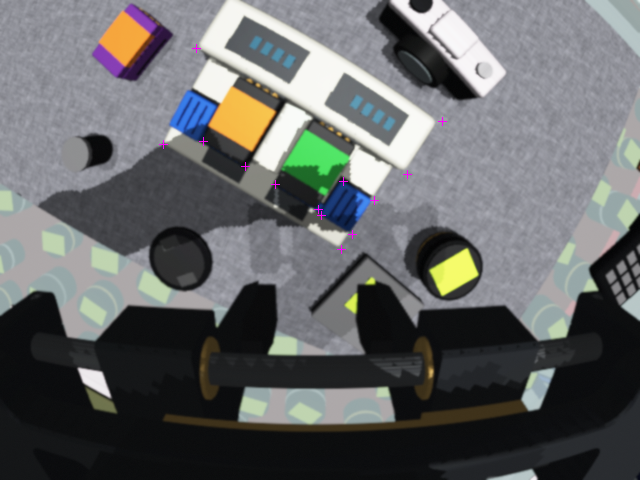

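```bash
python3 - <<'E'
import cv2
a=cv2.imread("pics/w1.png")[110:260,250:400]; cv2.imwrite("pics/w1c.png",cv2.resize(a,None,fx=4,fy=4,interpolation=cv2.INTER_CUBIC))
a=cv2.imread("pics/w1.png")[0:160,150:300]; cv2.imwrite("pics/w1d.png",cv2.resize(a,None,fx=3.75,fy=3.75,interpolation=cv2.INTER_CUBIC))
E
```

```text
(no output)
```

View pics/w1c.png

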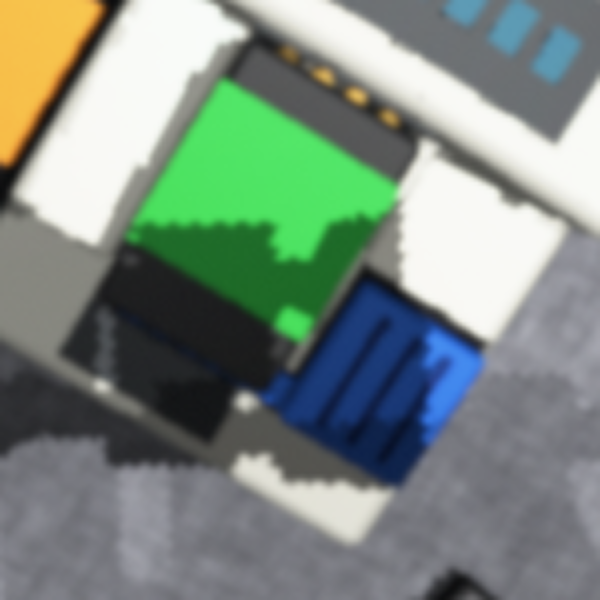

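View pics/w1d.png

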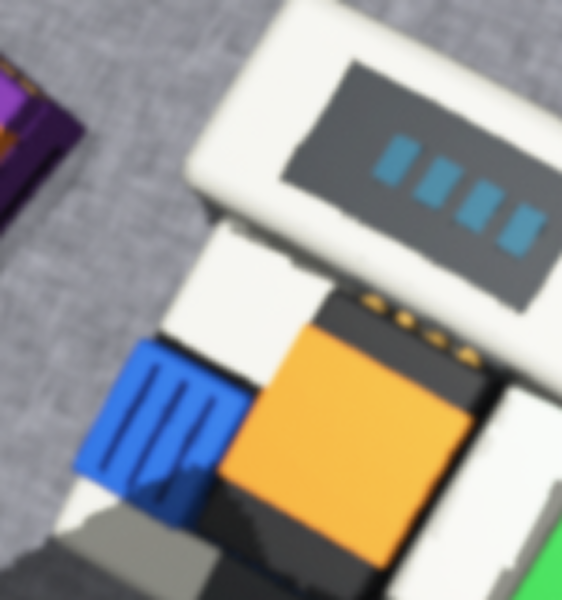

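```bash
python3 - <<'E'
from plant import *; from h import *; import cv2,pickle
s=get_state();cm=vision.camera_model("wrist"); im=vision.snapshot("wrist"); cv2.imwrite("pics/w2.png",im[:,:,::-1])
print(s["tool_pos"],np.abs(s["qd"]).max(),get_state()["tool_pos"])
pickle.dump(cm,open("w2.pkl","wb"))
p=(.5248,-.0955,0,-.088)
P=[(-14,-62,34),(-14,-94,34),(-50,-94,34),(-50,-62,34),(-42,-54,58),(-42,-14,58),(-72,-98,16),(-72,98,16)]
u=proj(cm,c2w(p,P),True); print(((u-[250,110]+.4)*5).round(1).tolist())
a=im[110:260,250:400,::-1]; a=cv2.resize(a,None,fx=5,fy=5,interpolation=cv2.INTER_CUBIC)[150:]
for q in (u-[250,110]+.4)*5-[0,150]: cv2.drawMarker(a,tuple(int(v) for v in q),(255,0,255),0,12,1)
cv2.imwrite("pics/w2c.png",a)
E
```

```text
[ 0.4698189  -0.14667538  0.22025672] 0.03831293461399269 [ 0.47006295 -0.1455372   0.22039997]
[[480.8, 362.9], [633.8, 460.8], [520.4, 628.1], [368.4, 535.3], [355.9, 506.0], [142.1, 376.5], [464.4, 704.3], [-421.7, 174.9]]
```

View pics/w2c.png

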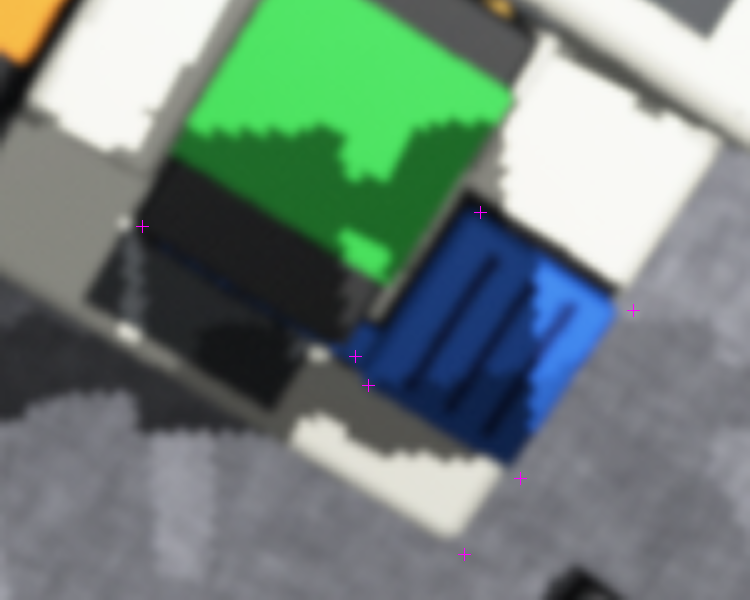

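```bash
cat > fit.py <<'E'
from h import *; from plant import vision; import pickle
from scipy.optimize import least_squares
top=[((95,82),(72,98,60)),((632,128),(72,-98,60)),((627,262),(20,-98,60)),((85,215),(20,98,60)),((55,480),(-72,98,16)),((583,523),(-72,-98,16)),
((505,358),(-14,-62,34)),((597,366),(-14,-94,34)),((590,466),(-50,-94,34)),((500,455),(-50,-62,34)),((72,320),(-14,94,34)),((165,327),(-14,62,34)),((160,423),(-50,62,34)),((68,415),(-50,94,34))]
sc=[((583,167),(-50,62,34)),((653,182),(-50,94,34)),((553,235),(-14,62,34)),((627,250),(-14,94,34)),((278,87),(-42,-54,58)),((377,100),(-42,-14,58)),((448,115),(-42,14,58)),((547,130),(-42,54,58))]
wr=[((468,342),(-14,-62,34)),((617,448),(-14,-94,34)),((512,612),(-50,-94,34)),((455,690),(-72,-98,16)),((138,385),(-42,-14,58))]
ct,cs=vision.camera_model("top"),vision.camera_model("scene"); cw=pickle.load(open("w2.pkl","rb"))
ut=np.array([t[0] for t in top])/5+[330,200]-0.4; us=np.array([t[0] for t in sc])/5+[180,170]-0.4
uw=np.array([t[0] for t in wr])/5+[250,110]-0.4
Pt=[t[1] for t in top];Ps=[t[1] for t in sc];Pw=[t[1] for t in wr]
def f(p,w=(1,1,1)): return np.r_[((proj(ct,c2w(p,Pt))-ut)*w[0]).ravel(),((proj(cs,c2w(p,Ps))-us)*w[1]).ravel(),((proj(cw,c2w(p,Pw),True)-uw)*w[2]).ravel()]
for w in[(1,1,1),(1,1,0),(1,1,3),(0,0,1),(1,0,1),(0,1,1)]:
  s=least_squares(f,[.55,-.05,0,-.1],args=(w,)); print(w,s.x.round(4),f(s.x)[-10:].round(1))
def g(p,w): p=np.r_[p[:2],0,p[2]]; return f(p,w)
for w in[(1,0,0),(0,1,0),(0,0,1),(1,1,1)]:
  s=least_squares(g,[.55,-.05,-.1],args=(w,)); print("z0",w,s.x.round(4))
E
python3 fit.py
```

```text
(1, 1, 1) [ 0.5249 -0.0944 -0.0018 -0.0843] [ 1.5  3.   2.2  1.2  0.8  1.8  1.2  1.5  0.  -2.8]
(1, 1, 0) [ 0.5248 -0.0955 -0.0008 -0.0881] [ 2.5  4.1  3.2  2.4  1.6  3.   1.8  2.6  0.9 -1.8]
(1, 1, 3) [ 0.5238 -0.0934 -0.005  -0.0722] [ 0.2  2.4  1.   0.   0.2  0.6  0.9  0.4 -0.6 -2.6]
(0, 0, 1) [ 0.522  -0.0931 -0.0092 -0.0581] [-0.6  2.5  0.1 -0.5  0.  -0.   1.2 -0.3 -0.6 -1.5]
(1, 0, 1) [ 0.5247 -0.0952 -0.0075 -0.0887] [ 1.5  2.8  1.6  0.8  0.5  0.7  1.   0.2  1.3 -3.3]
(0, 1, 1) [ 0.5237 -0.0932 -0.003  -0.0679] [ 0.4  2.5  1.4  0.1  0.6  1.   1.4  0.8 -0.9 -2.2]
z0 (1, 0, 0) [ 0.5249 -0.0956 -0.0875]
z0 (0, 1, 0) [ 0.5246 -0.0952 -0.0982]
z0 (0, 0, 1) [ 0.5237 -0.0918 -0.0592]
z0 (1, 1, 1) [ 0.5252 -0.0941 -0.0852]
```

```bash
python3 - <<'E'
import cv2,numpy as np
a=cv2.imread("pics/w2.png")[260:420,200:440]; a=cv2.resize(a,None,fx=3.3,fy=3.3,interpolation=cv2.INTER_CUBIC).astype(float)
a=255*(a/255)**.45
cv2.imwrite("pics/w2f.png",a)
from h import *; import pickle; from plant import get_state
s=get_state(); cw=pickle.load(open("w2.pkl","rb")); q=R.from_quat(s["eef_rot"])
for z in (.019,0):
  P=[(x,y,z) for x in (-.0353,-.0178,.0178,.0353) for y in (-.009,.009)]
  u=proj(cw,q.apply(P)+np.array([0.4698189,-0.14667538,0.22025672]),True)
  print(((u-[200,260]+.3)*3.3).round().tolist())
E
```

```text
[[129.0, 85.0], [140.0, 201.0], [258.0, 86.0], [264.0, 203.0], [527.0, 85.0], [521.0, 202.0], [656.0, 83.0], [645.0, 199.0]]
[[99.0, 151.0], [114.0, 276.0], [243.0, 154.0], [251.0, 280.0], [544.0, 153.0], [536.0, 278.0], [688.0, 149.0], [673.0, 273.0]][ WARN:0@0.053] global loadsave.cpp:1063 imwrite_ Unsupported depth image for selected encoder is fallbacked to CV_8U.
```

View pics/w2f.png

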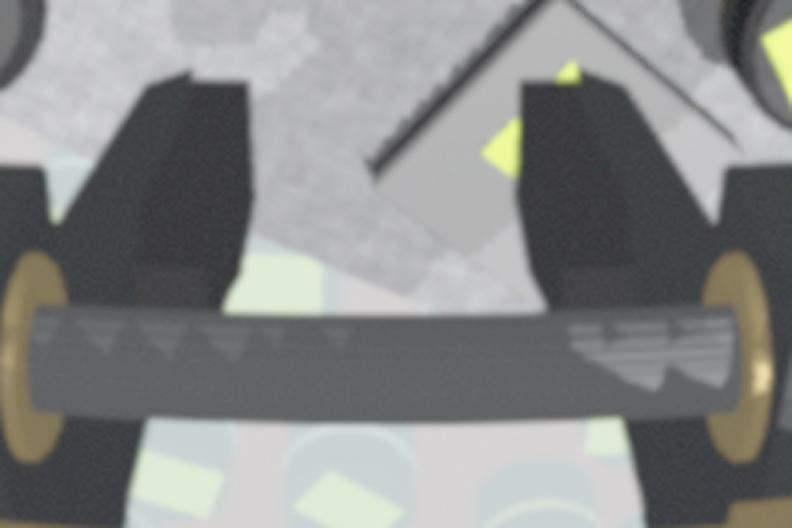

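```bash
python3 - <<'E'
from h import *
print(c2w((.5249,-.0944,0,-.085),[-48.4,-57.6,0]))
E
python3 g.py .4717 -.1477 .22 -59.9
```

```text
[[ 0.47178463 -0.147683    0.        ]]
t 2.08 pos [ 0.4701 -0.1455  0.2204] ang -62.82 F [ 0.4  0.  -0.5] op 0.4
shift [ 0.0089 -0.0016  0.0013] turn [ 0.0006 -0.0004 -0.0162] mm 2.741822674442404
```

>>> play_rows:
  deltas:
    - [[0.09,0.009,-0.0015,0,0,0,-0.016],[0.09,0.009,-0.0015,0,0,0,-0.016],[0.09,0.009,-0.0015,0.2,0,0,-0.016],[0.09,0.009,-0.0015,0.36,0,0,-0.016],[0.09,0.009,-0.0015,0.47,0,0,-0.016]]

```text
clock: 2.7
tool_pos: [0.4713, -0.147, 0.0777]
eef_rot: [0.867, -0.499, -0.001, 0.001]
contact_force: [0.7, -0.1, 0.7]
opening: 0.454
```

```bash
python3 g.py .4718 -.1477 .064 -59.9
```

```text
t 2.7 pos [ 0.4713 -0.147   0.0777] ang -59.87 F [ 0.7 -0.1  0.7] op 0.454
shift [ 0.0027 -0.0004  0.0456] turn [ 0.0007 -0.      0.0002] mm 13.709590980269738
```

>>> play_rows:
  deltas:
    - [[0.09,0.0027,-0.0004,0.0456,0,0,0],[0.09,0.0027,-0.0004,0.0456,0,0,0],[0.09,0.0027,-0.0004,0.0456,0,0,0]]

```text
clock: 3.08
tool_pos: [0.4725, -0.1479, 0.0651]
eef_rot: [0.867, -0.499, 0.0, 0.001]
contact_force: [-0.2, -0.3, -0.5]
opening: 0.458
```

```bash
python3 - <<'E'
from plant import *; from h import *; import cv2,pickle
s=get_state();cm=vision.camera_model("wrist"); im=vision.snapshot("wrist")[:,:,::-1].copy(); cv2.imwrite("pics/w3.png",im)
print(s["tool_pos"],np.abs(s["qd"]).max(),s["contact_force"])
pickle.dump((cm,s),open("w3.pkl","wb"))
p=(.5249,-.0944,0,-.085)
P=[(-14,-62,34),(-14,-94,34),(-50,-94,34),(-50,-62,34),(-42,-54,58),(-42,-14,58),(-72,-98,16),(-42,-54,16),(-42,-14,16)]
u=proj(cm,c2w(p,P),True)
x0,y0=160,60; a=im[y0:360,x0:560]; k=2
a=255*(cv2.resize(a,None,fx=k,fy=k,interpolation=cv2.INTER_CUBIC)/255.)**.6; a=a.astype(np.uint8)
for q in (u-[x0,y0]+.25)*k: cv2.drawMarker(a,tuple(int(v) for v in q),(255,0,255),0,10,1)
cv2.imwrite("pics/w3c.png",a)
im=vision.snapshot("scene")[:,:,::-1]; cv2.imwrite("pics/s3.png",im)
E
```

```text
[ 0.47253829 -0.14785415  0.06509496] 0.009101734838850925 [-0.21860573 -0.28789433 -0.48754083]
```

View pics/w3c.png

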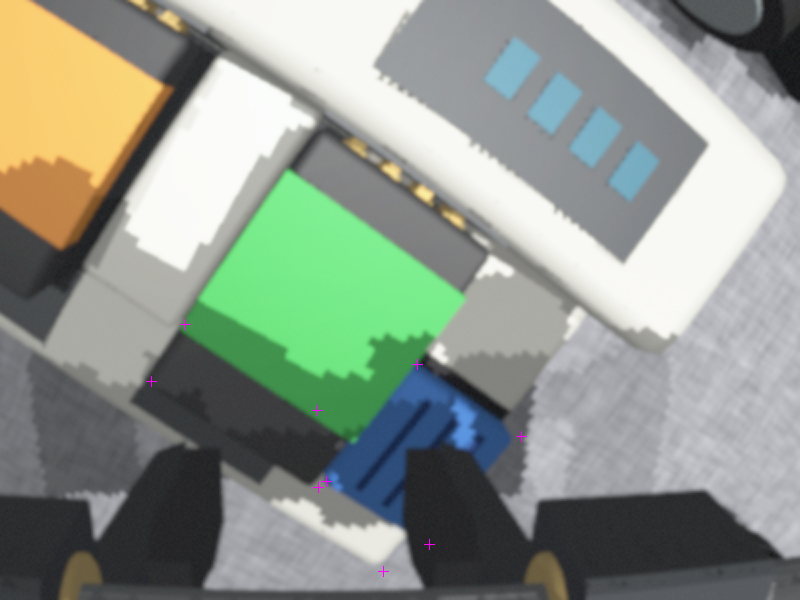

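```bash
python3 - <<'E'
from plant import *; from h import *; import cv2,pickle
cm,s=pickle.load(open("w3.pkl","rb")); ct=vision.camera_model("top")
T=cm["world_to_cam"]; print("campos",-T[:3,:3].T@T[:3,3], "axis",-T[2,:3], s["tool_pos"])
p=(.5249,-.0944,0,-.085)
P=[(x,y,z) for x in(18,-42) for y in (-54,-14) for z in (58,16)]+[(20,-98,60),(20,-98,16),(20,98,60),(-40,-14,30),(-40,14,30)]
u=proj(cm,c2w(p,P),True); v=proj(ct,c2w(p,P))
for a,b,c in zip(P,(u-[160,60]+.25)*2,(v-[330,200]+.4)*5): print(a,b.round(),c.round())
E
```

```text
campos [ 0.53910347 -0.10779492  0.19299277] axis [-0.25427211 -0.14911385 -0.95556829] [ 0.47253829 -0.14785415  0.06509496]
(18, -54, 58) [503. 249.] [501. 261.]
(18, -54, 16) [460. 220.] [479. 270.]
(18, -14, 58) [329. 121.] [388. 252.]
(18, -14, 16) [325. 123.] [371. 261.]
(-42, -54, 58) [319. 487.] [490. 432.]
(-42, -54, 16) [317. 411.] [469. 434.]
(-42, -14, 58) [152. 381.] [377. 422.]
(-42, -14, 16) [186. 325.] [359. 424.]
(20, -98, 60) [668. 370.] [627. 266.]
(20, -98, 16) [595. 316.] [599. 275.]
(20, 98, 60) [-121. -160.] [ 73. 218.]
(-40, -14, 30) [181. 334.] [365. 418.]
(-40, 14, 30) [ 81. 267.] [288. 411.]
```

View pics/s3.png

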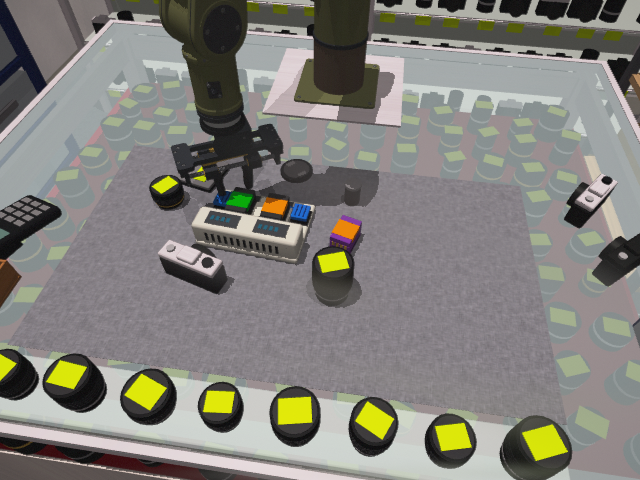

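View pics/w3.png

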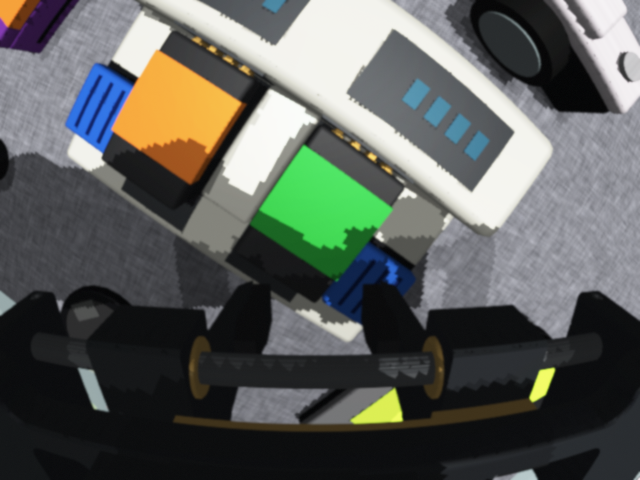

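```bash
python3 - <<'E'
from h import *; import cv2,pickle
cm,s=pickle.load(open("w3.pkl","rb")); q=R.from_quat(s["eef_rot"])
P=[(x,-.009,.019) for x in(-.0202,.0202)]+[(x,-.009,.0) for x in(-.0202,.0202)]
print(((proj(cm,q.apply(P)+s["tool_pos"],True)-[160,60]+.25)*2).round())
im=cv2.imread("pics/w3.png"); a=im[200:340,200:430]
a=255*(cv2.resize(a,None,fx=3.4,fy=3.4,interpolation=cv2.INTER_CUBIC)/255.).clip(0,1)**.4
cv2.imwrite("pics/w3f.png",a.astype(np.uint8))
E
```

```text
[[225. 452.]
 [410. 452.]
 [215. 493.]
 [422. 493.]]
```

View pics/w3f.png

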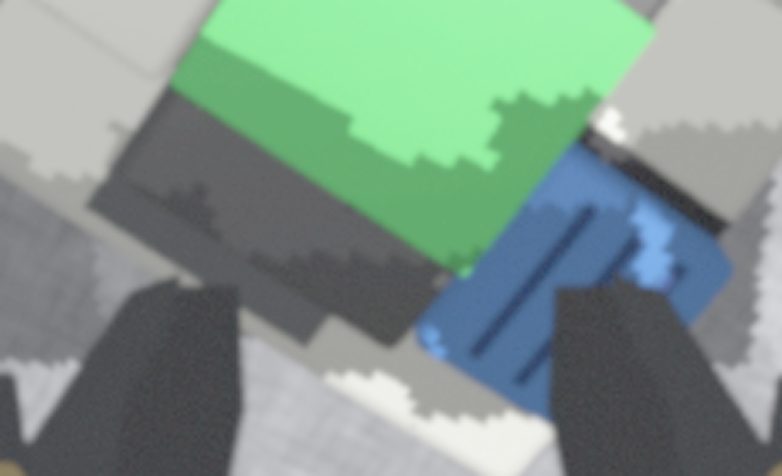

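```bash
python3 g.py .4713 -.1478 .055 -59.9
```

```text
t 3.17 pos [ 0.4726 -0.1479  0.0652] ang -59.86 F [-0.  -0.2  0.4] op 0.458
shift [-0.0024  0.0035  0.0339] turn [ 0.0003 -0.0006  0.0002] mm 10.256288661853882
```

>>> play_rows:
  deltas:
    - [[0.09,-0.0024,0.0035,0,0,0,0],[0.09,-0.0024,0.0035,0.034,0,0,0],[0.09,-0.0024,0.0035,0.034,0,0,0],[0.09,-0.0024,0.0035,0.034,0,0,0]]

```text
clock: 3.68
tool_pos: [0.4711, -0.1478, 0.0548]
eef_rot: [0.867, -0.499, 0.0, 0.001]
contact_force: [-0.6, -0.0, -0.2]
opening: 0.458
```

```bash
python3 g.py .4713 -.1478 .044 -59.9
```

```text
t 3.67 pos [ 0.4711 -0.1478  0.0548] ang -59.86 F [-0.6 -0.  -0.2] op 0.458
shift [ 0.0002 -0.0005  0.0359] turn [ 0.0004 -0.0005  0.0002] mm 10.768027583717581
```

>>> play_rows:
  deltas:
    - [[0.09,0,0,0.018,0,0,0],[0.09,0,0,0.036,0,0,0],[0.09,0,0,0.036,0,0,0],[0.09,0,0,0.036,0,0,0]]

```text
clock: 4.18
tool_pos: [0.471, -0.148, 0.0448]
eef_rot: [0.867, -0.499, 0.001, 0.001]
contact_force: [-2.1, 1.0, 15.1]
opening: 0.457
```

```bash
python3 - <<'E'
from plant import *; from h import *; import cv2,pickle
s=get_state();cm=vision.camera_model("wrist"); im=vision.snapshot("wrist")[:,:,::-1].copy(); cv2.imwrite("pics/w4.png",im)
print(s["tool_pos"],np.abs(s["qd"]).max(),s["contact_force"])
pickle.dump((cm,s),open("w4.pkl","wb"))
a=im[60:360,160:560]; a=255*(cv2.resize(a,None,fx=2,fy=2,interpolation=cv2.INTER_CUBIC)/255.).clip(0,1)**.5
cv2.imwrite("pics/w4c.png",a.astype(np.uint8))
p=(.5249,-.0944,0,-.085)
for d in(0,6,10,14): print(d,((proj(cm,c2w(p,[(-42-d,-54,58),(-42-d,-14,58),(18-d,-14,58)]),True)-[160,60]+.25)*2).round().tolist())
E
python3 g.py .4713 -.1478 .044 -59.9
```

```text
[ 0.47096011 -0.14796104  0.04484563] 0.001777886875600154 [-2.06878511  0.97335865 15.05632785]
0 [[324.0, 532.0], [131.0, 413.0], [337.0, 111.0]]
6 [[305.0, 555.0], [115.0, 439.0], [314.0, 142.0]]
10 [[293.0, 570.0], [104.0, 456.0], [299.0, 164.0]]
14 [[280.0, 584.0], [94.0, 472.0], [284.0, 185.0]]
t 4.22 pos [ 0.471  -0.148   0.0448] ang -59.86 F [-1.9  1.2 15.8] op 0.456
shift [ 0.0001 -0.0013  0.0028] turn [ 0.0002 -0.0006  0.0002] mm 0.9242061869182581
```

View pics/w4c.png

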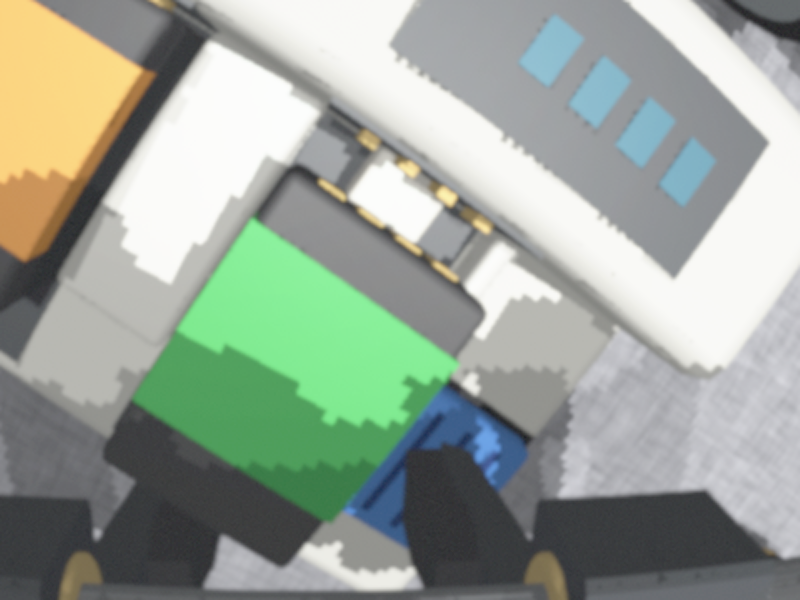

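```bash
python3 - <<'E'
from plant import *; import cv2,numpy as np
a=vision.snapshot("wrist"); 
for i in range(8): b=vision.snapshot("wrist")
cv2.imwrite("pics/w5.png",b[:,:,::-1]); print(np.abs(a.astype(int)-b)[60:340,160:460].max())
t=vision.snapshot("top")[:,:,::-1]; cv2.imwrite("pics/t5.png",cv2.resize(t[180:380,280:540],None,fx=3,fy=3))
s=get_state(); print(s["clock"],s["tool_pos"],s["contact_force"],s["opening"])
E
```

```text
25
4.725 [ 0.47094091 -0.14795306  0.04485281] [-2.62915274  1.39778353 14.55175306] 0.45742756223691355
```

View pics/t5.png

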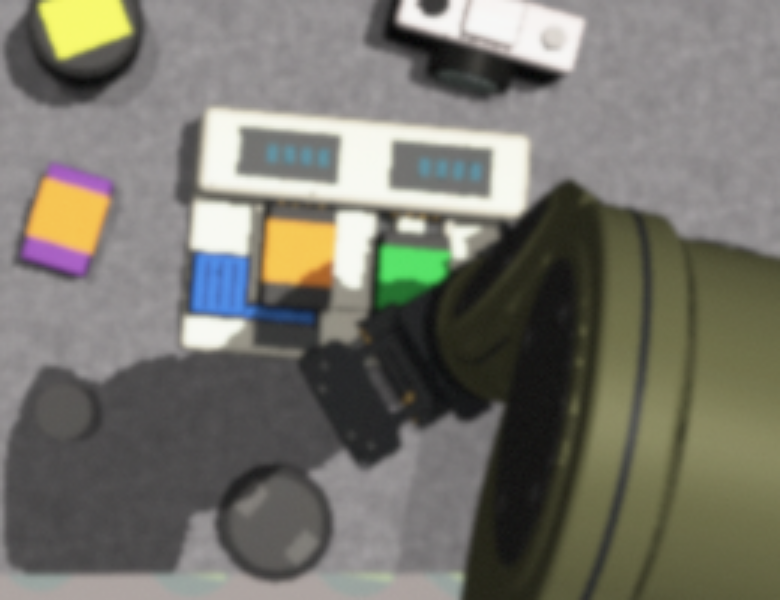

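View pics/w5.png

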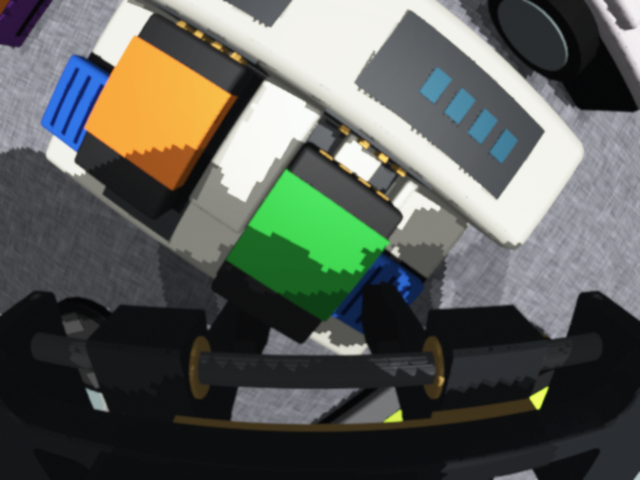

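The green battery (310,245 in the wrist view) has moved out about 1 cm and rests on the left finger. The right finger holds the blue key down, the amber battery and its key are unmoved, and nothing changed over half a second. I'm handing the job in.

```bash
python3 -c "
from plant import *
print(r.finish_job())"
```

```text
the job is handed in; nothing more can be done
None
```

The green battery was in the right bay. I pressed that bay's blue key fully down with one fingertip, while the other finger waited about 10 mm in front of the battery and stopped it when it popped out. I handed the job in at about 4.7 s, holding that pose.

- **Key:** the fingertip sits at about 26 mm, which matches the key being fully down. The upward force is about 15 N, well over the 5 to 7 N needed.
- **Battery:** in the wrist view its front face is about 10 mm out. It presses on the waiting finger with roughly 3 N sideways force at the wrist. Pose and forces held steady over the last 0.5 s.
- **Everything else:** the amber battery and its key look untouched in the wrist and top views. I saw nothing else moved, but the arm hid the filter case and short lens in the last top view.
- **Disagreements:** the first wrist picture disagreed with the fixed cameras by about 2 to 3 mm. A later close wrist picture put the battery front about 1 mm further forward than my fit, so I moved the finger back 1.2 mm before pressing.

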